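# Glue up a half-moon tray: liner in, press lever to float

## Robot

A 6-joint arm with a two-finger parallel gripper is mounted at the origin on the work surface. World frame = base frame: x ahead of the robot, y to its left, z up, the work surface at z = 0. Lengths are in m, angles in rad, forces in N, time in s.
With the tool pointing down it reaches from about 0.35 to 1 m from the base axis. Payload 7.1 kg.
Tool frame: the origin (TCP) lies midway between the tips of the shut fingers; the grasp point (between the pads) lies manip.grip_depth behind it (manip.grip_depth is the distance from the TCP to the grasp point, in m); z points along the fingers, y is the line along which they close (so a half turn about z gives the same grasp; the last joint's range is limited). The gripper opens to 85 mm and grips with 20 to 120 N. Pads are 22 mm wide; open, the fingers measure 114 mm over their backs; the gripper's body (76 mm by 85 mm) begins 54 mm behind the grasp point. The pads swing forward as they close: fully open they stand 13 mm farther back than shut.
Start: joints at [-1.348, 0.423, 1.63, -0, 1.089, -0.019], TCP at [0.15, -0.607, 0.231] pointing down, gripper open.
Joint ranges: [-3, 3], [-0.9, 2.11], [0.09, 2.58], [-1.31, 4.45], [0.11, 2.69], [-2.54, 2.54]. Speed limits (rad/s): [2.39, 2.39, 3.01, 3.14, 3.14, 3.14].

## Interface

Orientations are given as [roll, pitch, yaw] about the fixed x, y, z axes, in that order (R = Rz(yaw) Ry(pitch) Rx(roll)).
In Python, from workcell import manip gives the robot as it stands.
- The arm moves only by the tool apply_moves, never from a script. Its argument "moves" is a list of rows, each a list of 7 numbers: the turn, a rotation vector about the tool's x, y, z in degrees, then the shift along the tool's x, y, z in cm, then the finger opening in cm, from 0 to 8.54. A call has 1 to 8 rows; each row is the pose to reach, as a shift and turn from the pose commanded when the call began, along the tool's axes at that moment; what a row does not reach only later rows make up. A row lasts 1/10 s, in which the tool goes at most 50 mm and 8.59 degrees, less where a joint would pass 70% of its speed; a pose out of reach is approached as far as the arm can. A call with a gripper value outside its range is refused whole. The fingers move at their own pace and stop on an object; "grip_force" is the grip in N (left out, the last holds). Time passes only in rows, so rows that repeat a pose let the fingers close. It gives the time, the measured TCP pose, the force, the opening and the grip force at its end, in the units of the state.
- manip.sense(): the state, without advancing time (a new reading comes with each control period).
- manip.read_camera(name): name is "scene" or "top"; returns a dict with "image" (384x512x3 uint8, red, green, blue), "range_z" (384x512 float32, m along the optical axis (not along the pixel's ray), 0 where there is no reading), "mtx" (3x3 intrinsics, pixels), "R" (3x3) and "t" (3): a world point X has camera coordinates R X + t. Camera axes: x right, y down, z forward; pixel columns grow to the right and rows downward; lengths in m; the calibration is good to about 2 mm. A picture is of the moment at which its call begins.
- manip.hand_in(): hands the job in; it is judged then, once.
Trained networks look in the newest picture that a camera, given by its name, has taken for a name from the list of things; names that differ only in an ending like _2 or _b are one class to them, and where a whole thing is asked for, a point or a joint stands for the part that bears it (a point fixed in the world has none). Each returns a list of dicts, best first, with "conf" (0 to 1); they miss things now and then, are a little off and sometimes report something else, mostly with a low value. They report only what shows in the picture. A call takes as long as a camera call. They do not tell look-alikes from the thing itself.
- manip.masks_of(camera, query): "mask" (384x512 bool, what is visible of it) and "extent" ([left, top, right, bottom] in pixels, round what is visible of it).
- manip.landmark_of(camera, query): "location" ([column, row] in pixels: a listed point, or the origin of a listed thing).
The state is a dict: "t": time; "joint_pos": joint angles; "qvel": joint speeds; "tau": joint torques, N m; "ee_pos": TCP position; "tcp_rot": TCP orientation; "contact_force": force on the tool from outside, world axes, zero at the start; "wrist_torque": the same for the moment, N m; "gripper_width": finger opening in m; "finger_force": force on a finger pad.
Only numpy, scipy, OpenCV 4.12 (cv2) and the standard library are available. Lean on these libraries where they do the work, as an engineer would, in place of code of your own. Each camera call takes 0.05 s, during which the arm holds its last target. There are 200 camera calls.

## Task

The half-moon tray is standing on the press bed, ready for its liner: set the loose divided liner into it, turned so that the outlines match and it lies flat on the tray's floor. Then push the valve lever away through its stiff detent, right into the float notch, and leave it there so that the raised platen sinks under its own weight and comes to rest on the liner. Leave the mug, glue bottle and screwdriver where they are.

Things in the scene. Friction and masses are not known exactly. Their poses are not given: they have to be found in the camera images.
- liner: loose half-moon liner, mid-brown wood with one cross wall, lying open side up on the green mat; 162 mm (its x) by 92 mm (its y), 30 mm high, about 220 g. Straight side at y = -46 mm, short straight sides, bow to y = +46 mm; walls 6 mm, floor 4 mm thick. The cross wall (x = 0, along y, 10 mm thick, rim high) has 70 mm of free compartment on either side. Origin: middle of the underside; z up
- liner_grip (a point): middle of the top edge of the liner's cross wall, 30 mm above the liner's origin: pinch the wall here from above, fingers closing along the liner's x
- tray: outer half-moon tray, dark wood, no divider, loose on the press bed, open side up; 180 mm (its x) by 110 mm (its y), 24 mm high, about 450 g. Straight side at y = -55 mm, bow to y = +55 mm; walls and floor 6 mm. The liner fits inside with 3 mm play all round, only with both frames at the same yaw and x, y; its rim then stands 12 mm above the tray's. Origin: middle of the underside; z up
- tray_floor (a point): middle of the tray's inner floor, 6 mm above the tray's origin
- press: blue bench press, fixed, opening like a clam: steel bed 264 (x) by 235 mm (y), top 60 mm above the bench; origin on the bench under the bed's middle. Hinge along the press's x axis, 150 mm from the origin towards its +y and 96 mm up; ram along its +x side. The raised 250 by 215 mm, 3 kg platen stands nearly upright over the hinge, up to 380 mm high; the space above the bed is open
- platen (a joint): angle of the press platen about its hinge (rad): 0 = raised, leaning 8 degrees from upright towards the bed; 1.43 = level, as it lies on a properly nested liner; stop at 1.47. The ram holds it up until the valve lever comes to the float notch (it opens at a lever angle of about 0.40); then it sinks by itself in about 4 s
- platen_face (a point): point in the middle of the platen's pressing face, 150 mm from the hinge
- valve: grey cast-iron lever valve with two pipes, bolted to the bench on the robot's right; base plate 235 by 95 mm, block 80 mm high (110 mm with the brass relief valve on top). Origin on the bench directly under the lever's pivot, which is 85 mm up; the block lies on the +x side of it. The lever swings in the valve's x-z plane
- lever (a joint): lever angle (rad) about the valve's y: 0 = upright (hold), negative = pulled towards the robot (to -0.36), positive = pushed away, along the valve's +x. Stays where it is left. Moves at about 3 N at the handgrip up to 0.11; then the stiff detent rises to about 14 N near 0.15 and eases off. Past its crest at 0.33 it snaps on by itself to the float notch at 0.50, against the stop, and stays there
- handgrip (a point): centre of the lever's black handgrip, a cylinder 32 mm in diameter and 60 mm long on a thin rod, 165 mm from the pivot (250 mm above the bench when upright). Push it with the closed fingers from its robot side; a light pinch may slip
- mug: bystander: red mug, 84 mm wide, 95 mm high; origin under its centre
- glue_bottle: bystander: white glue bottle, 64 mm wide, 150 mm high; origin under its centre
- screwdriver: bystander: screwdriver lying on the bench, 210 mm long; origin near its middle
Mind the look-alikes: they are no part of the job. Leave any blue look-alike of the liner alone.

How it is judged:
By the outcome, as a careful person would: the job done as asked, in the order asked, and still so for the second after the job is handed in, with the robot touching nothing.
It also fails if it takes over 58 s, if anything falls off the work surface, if the arm or the gripper's body presses on something with over 40 N, if the wrist force passes 120 N, or if a joint passes its speed limit or range.

## Working session

There is one attempt and no reset: what is moved stays moved. The work goes in short steps, Python scripts to look and compute and a tool call to move; the robot and the scene stay as the last step left them, time stands still between calls to the robot, and variables do not carry over. Pictures are saved under pics/ and viewed, at most 10 in all, crops included, and the job is handed in when it is done.

Besides the shell and the picture viewer there is one more tool, called after "Emit:" as name([rows], argument=value, ...), one row to a line, values as JSON. apply_moves: Moves the arm, as the interface text tells. Its arguments: {"type":"object","properties":{"moves":{"type":"array"},"grip_force":{"type":"number"}},"required":["moves"]}

```bash
mkdir -p pics; ls
cat > h.py <<'E'
import numpy as np, cv2
from workcell import manip
def cam(n): return manip.read_camera(n)
def save(img,f): cv2.imwrite('pics/'+f,cv2.cvtColor(img,cv2.COLOR_RGB2BGR))
def cloud(c):
    v,u=np.mgrid[0:384,0:512]; z=c['range_z']; K=c['mtx']
    P=np.stack([(u-K[0,2])/K[0,0]*z,(v-K[1,2])/K[1,1]*z,z],-1)
    return (P-c['t'])@c['R']   # R^T (P-t)
def ray_at_z(c,px,h):
    K=c['mtx'];d=c['R'].T@np.array([(px[0]-K[0,2])/K[0,0],(px[1]-K[1,2])/K[1,1],1]);o=-c['R'].T@c['t']
    return o+d*(h-o[2])/d[2]
def proj(c,X):
    p=np.asarray(X)@c['R'].T+c['t']; q=p@c['mtx'].T; return q[...,:2]/q[...,2:]
E
python3 - <<'E'
from h import *
print(manip.sense(), manip.grip_depth)
cs={n:cam(n) for n in('scene','top')}
for n,c in cs.items():
    print(n,c['mtx'].tolist(),(-c['R'].T@c['t']).round(3))
    for q in ['liner','tray','press','valve','handgrip','liner_grip','tray_floor','mug','glue_bottle','screwdriver']:
        print(n,q,[(np.round(r['location']).tolist(),round(r['conf'],2)) for r in manip.landmark_of(n,q)[:4]],[(r['extent'],round(r['conf'],2)) for r in manip.masks_of(n,q)[:4]])
save(np.vstack([cs['scene']['image'],cs['top']['image']])[:, :],'a_raw.png')
im=np.hstack([cs['scene']['image'],cs['top']['image']]); save(cs['scene']['image'],'scene1.png'); save(cs['top']['image'],'top1.png')
E
```

```text
pics
{'t': 0.0, 'joint_pos': array([-1.34798905e+00,  4.23829165e-01,  1.63068742e+00, -2.59700975e-06,
        1.08862844e+00, -1.89774724e-02]), 'qvel': array([-1.47543804e-03,  5.53983100e-04,  6.90984268e-04, -7.08448681e-05,
       -5.42917990e-04,  1.81490427e-04]), 'tau': array([-1.18570904e-03, -5.57390141e+01, -2.81735587e+01,  9.51591574e-06,
        7.37192837e-03, -4.56112033e-06]), 'ee_pos': array([ 0.14956329, -0.60627192,  0.23055401]), 'tcp_rot': array([-3.14004052e+00, -2.71595686e-05,  2.41785939e-01]), 'contact_force': array([ 0.11834686,  0.22908528, -0.09992888]), 'wrist_torque': array([-0.01594859, -0.02964756, -0.01211821]), 'finger_force': 0.0, 'gripper_width': 0.0850910347550739} 0.0187
scene [[407.10746964592073, 0.0, 264.2671241722473], [0.0, 407.10746964592073, 185.93596815442027], [0.0, 0.0, 1.0]] [1.068 0.226 1.246]
scene liner [([262.0, 202.0], 0.58)] [([374.7, 162.9, 422.0, 202.3], 0.96), ([240.9, 185.2, 288.6, 214.8], 0.74), ([147.2, 223.3, 183.8, 270.2], 0.62), ([395.8, 180.9, 452.2, 302.4], 0.35)]
scene tray [([362.0, 240.0], 0.9)] [([336.6, 206.7, 
[... 1409 characters left out ...]
e [([330.0, 211.0], 0.88)] [([308.0, 154.5, 358.6, 226.0], 0.81)]
top handgrip [([348.0, 205.0], 0.62), ([160.0, 197.0], 0.62)] [([336.1, 199.4, 356.6, 212.6], 0.54)]
top liner_grip [([316.0, 119.0], 0.97), ([261.0, 199.0], 0.93), ([146.0, 274.0], 0.8)] [([119.6, 260.1, 168.1, 296.1], 0.62), ([240.4, 181.4, 289.4, 220.5], 0.56)]
top tray_floor [([161.0, 198.0], 0.95)] [([141.6, 170.4, 177.5, 219.9], 0.59)]
top mug [([253.0, 133.0], 0.88)] [([239.9, 113.8, 271.8, 143.8], 0.75)]
top glue_bottle [([158.0, 197.0], 0.7), ([399.0, 225.0], 0.57)] [([392.8, 211.1, 421.4, 234.3], 0.82)]
top screwdriver [([197.0, 129.0], 0.7)] [([193.7, 101.2, 202.9, 141.1], 0.6), ([241.7, 114.3, 270.1, 145.9], 0.36)]
```

View pics/scene1.png

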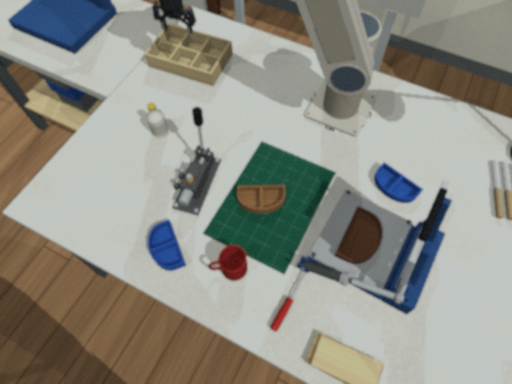

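View pics/top1.png

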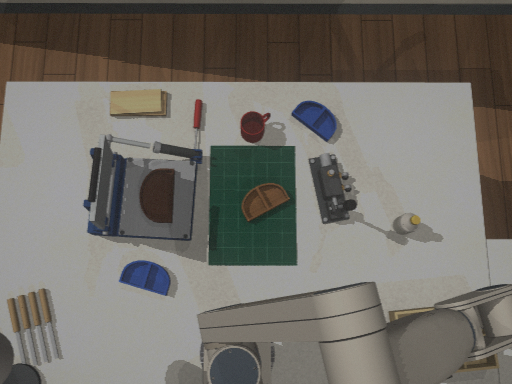

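The candidates for the liner are:
- the brown half-moon on the mat, at top (265,202) and scene (261,199)
- two blue look-alikes, at top (315,120) and (146,277)

I choose the brown one on the green mat. The tray is at top (158,196), with its straight side facing world -y. The upright lever's handgrip is near top (348,205).

```bash
cat >> h.py <<'E'
from scipy.optimize import minimize
def outline(W,H,s):
    a=W/2; y0=-H/2; ys=y0+s; h=H/2-ys
    r=(a*a+h*h)/(2*h); cy=H/2-r; t0=np.arctan2(ys-cy,a); t=np.linspace(t0,np.pi-t0,40)
    return np.vstack([[-a,y0],[a,y0],np.c_[r*np.cos(t),cy+r*np.sin(t)]])
def hull(c,p,W,H,hh,z0,S=4):
    O=outline(W,H,p[3]); cs,sn=np.cos(p[2]),np.sin(p[2]); Q=O@np.array([[cs,sn],[-sn,cs]])+p[:2]
    X=np.vstack([np.c_[Q,np.full(len(Q),z0)],np.c_[Q,np.full(len(Q),z0+hh)]])
    return cv2.convexHull(proj(c,X).astype(np.float32))[:,0]
def fit(cms,p0,W,H,hh,z0,S=6):
    up=[cv2.resize(m.astype(np.uint8),None,fx=S,fy=S,interpolation=cv2.INTER_LINEAR if 0 else cv2.INTER_CUBIC) for c,m in cms]
    def cost(p):
        if not .004<p[3]<H*.8: return 9
        t=0
        for (c,m),u in zip(cms,up):
            im=np.zeros_like(u); cv2.fillConvexPoly(im,np.round(((hull(c,p,W,H,hh,z0)+.5)*S-.5)*16).astype(np.int32),1,shift=4)
            t+=1-(im&u).sum()/(im|u).sum()
        return t
    sim=np.array([p0]+[np.array(p0)+d for d in np.diag([.015,.015,.3,.01])])
    for k in range(2):
        r=minimize(cost,p0,method='Nelder-Mead',options=dict(initial_simplex=sim,xatol=1e-4,fatol=1e-4)); p0=r.x; sim=np.array([p0]+[p0+d for d in np.diag([.006,-.006,-.1,-.008])])
    return r.x,r.fun
def mask(c,seed,lo,hi,rad=45):
    hsv=cv2.cvtColor(cv2.GaussianBlur(c['image'],(3,3),0),cv2.COLOR_RGB2HSV); m=cv2.inRange(hsv,lo,hi)
    w=np.zeros_like(m); cv2.circle(w,seed,rad,255,-1); m=cv2.morphologyEx(m&w,cv2.MORPH_CLOSE,np.ones((5,5)))
    n,l,s,_=cv2.connectedComponentsWithStats(m); k=1+np.argmax(s[1:,4]); return l==k
E
python3 - <<'E'
from h import *
T,S=cam('top'),cam('scene'); PT,PS=cloud(T),cloud(S)
for n,c,P,seeds in(('top',T,PT,[(265,207),(258,195),(155,195),(225,250),(185,215)]),('scene',S,PS,[(262,192),(250,205),(360,238),(270,160),(330,235)])):
    hsv=cv2.cvtColor(c['image'],cv2.COLOR_RGB2HSV)
    for u,v in seeds: print(n,u,v,hsv[v,u],P[v,u].round(3))
lo,hi=(3,70,40),(22,255,255)
mt=[mask(T,(265,202),lo,hi),mask(S,(262,199),lo,hi)]; tt=[mask(T,(158,196),(0,70,20),(22,255,200),40),mask(S,(361,237),(0,70,20),(22,255,200),40)]
out=[]
for c,m in((T,mt[0]),(S,mt[1]),(T,tt[0]),(S,tt[1])): print(m.sum(),np.argwhere(m).min(0)[::-1],np.argwhere(m).max(0)[::-1])
g=lambda m,P:P[m].mean(0)
pl=list(g(mt[0],PT)[:2])+[np.deg2rad(-63),.02]; pt=list(g(tt[0],PT)[:2])+[0,.03]
rl={};
for k,cms in(('both',[(T,mt[0]),(S,mt[1])]),('top',[(T,mt[0])]),('scene',[(S,mt[1])])):
    r=fit(cms,pl,.162,.092,.030,.002); rl[k]=r[0]; print('liner',k,r[0].round(4),np.rad2deg(r[0][2]).round(1),round(r[1],3))
rt={}
for k,cms in(('both',[(T,tt[0]),(S,tt[1])]),('top',[(T,tt[0])]),('scene',[(S,tt[1])])):
    r=fit(cms,pt,.18,.11,.024,.060); rt[k]=r[0]; print('tray',k,r[0].round(4),np.rad2deg(r[0][2]).round(1),round(r[1],3))
# overlay crops
tiles=[]
for c,(u,v) in((T,(265,202)),(S,(262,199)),(T,(158,196)),(S,(361,237))):
    im=cv2.resize(c['image'],None,fx=8,fy=8,interpolation=cv2.INTER_CUBIC)
    for p,a in((rl['both'],(.162,.092,.03,.002)),(rt['both'],(.18,.11,.024,.06))):
        cv2.polylines(im,[np.round((hull(c,p,*a)+.5)*8).astype(np.int32)],True,(0,255,255),1)
    tiles.append(im[8*v-290:8*v+290,8*u-395:8*u+395][::2,::2])
save(np.vstack([np.hstack(tiles[:2]),np.hstack(tiles[2:])]),'fit.png')
# handgrip
for n,c,P in(('top',T,PT),('scene',S,PS)):
    r=manip.masks_of(n,'handgrip'); l=manip.landmark_of(n,'handgrip')
    print([ray_at_z(c,x['location'],.25).round(3) for x in l[:2]])
    hs=cv2.cvtColor(c['image'],cv2.COLOR_RGB2HSV); d=(P[...,2]>.2)&(P[...,2]<.3)&(P[...,1]<-.15)&(P[...,1]>-.5)&(P[...,0]>.1); d&=hs[...,2]<90
    print(n,d.sum(),P[d].min(0).round(3),P[d].max(0).round(3),np.median(P[d],0).round(3))
    q=manip.masks_of(n,'valve')
    if q:
        m=q[0]['mask']&(P[...,2]>.005)&(P[...,2]<.12); print('valve rect',cv2.minAreaRect(P[m][:,:2].astype(np.float32)))
E
```

```text
top 265 207 [ 12 107  76] [ 0.478 -0.093  0.017]
top 258 195 [ 11 117  74] [ 0.522 -0.07   0.002]
top 155 195 [10 79 58] [0.509 0.276 0.067]
top 225 250 [78 93 66] [ 0.332  0.043 -0.002]
top 185 215 [60  3 86] [0.443 0.175 0.061]
scene 262 192 [ 15 135 127] [ 0.492 -0.086  0.031]
scene 250 205 [ 15 132 129] [ 0.545 -0.105  0.008]
scene 360 238 [ 13 143  66] [0.514 0.268 0.066]
scene 270 160 [ 79 164  81] [ 0.349 -0.128  0.002]
scene 330 235 [ 90  11 111] [0.545 0.181 0.061]
1116 [242 183] [289 220]
1139 [237 185] [284 212]
1406 [141 169] [173 221]
1605 [336 208] [380 262]
liner both [ 0.5096 -0.0825 -1.0959  0.0409] -62.8 0.083
liner top [ 0.5082 -0.0824 -1.0741  0.0428] -61.5 0.034
liner scene [ 0.5103 -0.0819 -1.0864  0.0408] -62.2 0.035
tray both [ 0.5102  0.2756 -0.0226  0.0212] -1.3 0.192
tray top [ 0.5083  0.2752 -0.0132  0.0199] -0.8 0.1
tray scene [ 0.5129  0.2755 -0.02    0.0211] -1.1 0.083
[array([ 0.446, -0.333,  0.25 ])]
top 123 [ 0.429 -0.348  0.224] [ 0.461 -0.318  0.285] [ 0.443 -0.329  0.274]
valve rect ((0.5484471321105957, -0.32532498240470886), (0.2337677776813507, 0.11586068570613861), 11.125412940979004)
[array([ 0.447, -0.342,  0.25 ])]
scene 130 [ 0.44  -0.341  0.225] [ 0.469 -0.315  0.281] [ 0.458 -0.326  0.263]
valve rect ((0.5528846383094788, -0.3254074454307556), (0.23727133870124817, 0.12349992245435715), 10.106767654418945)
```

View pics/fit.png

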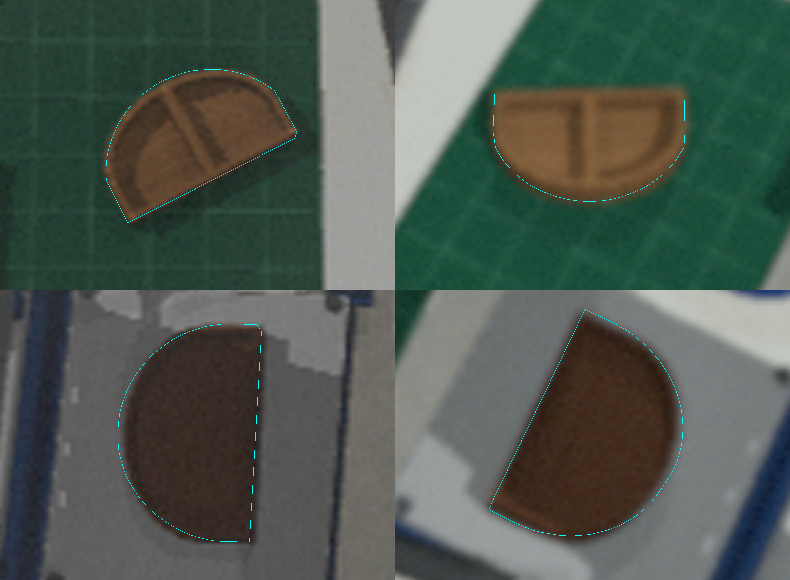

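The crop confirms the choice: brown liner at about (0.509,-0.082), yaw about -62°. The tray is at about (0.510,0.275), yaw about -1°, and heights match at rim 0.031, bed 0.061 and tray floor 0.067. I start moving, going high over the lever.

Emit:
apply_moves([
  [0, 0, 0, 0, 0, -5, 5],
  [0, 0, -4, 10, -9, -11, 5],
  [0, 0, -8, 47.4, -42.3, -11, 5],
  [0, 0, -14, 47.4, -42.3, -11, 5],
  [0, 0, -14, 47.4, -42.3, -11, 5],
  [0, 0, -14, 47.4, -42.3, -11, 5],
  [0, 0, -14, 47.4, -42.3, -11, 5],
  [0, 0, -14, 47.4, -42.3, -11, 5],
], grip_force=40)

```text
t: 3.3
ee_pos: [0.3452, -0.3204, 0.3222]
tcp_rot: [3.141, -0.0, 0.486]
contact_force: [0.8, -0.4, 0.7]
gripper_width: 0.0499
finger_force: 0.0
```

Emit:
apply_moves([
  [0, 0, 0, 12, -7, 2, 5],
  [0, 0, 0, 24, -13, 8, 5],
  [0, 0, 0, 24, -13, 16, 5],
  [0, 0, 0, 24, -13, 16, 5],
  [0, 0, 0, 24, -13, 16, 5],
  [0, 0, 0, 24, -13, 16, 5],
  [0, 0, 0, 24, -13, 16, 5],
  [0, 0, 0, 24, -13, 16, 5],
])

```text
t: 4.1
ee_pos: [0.4958, -0.0929, 0.1597]
tcp_rot: [-3.139, 0.003, 0.489]
contact_force: [-0.5, 0.3, 0.1]
gripper_width: 0.0499
finger_force: 0.0
```

```bash
cat >> h.py <<'E'
from scipy.spatial.transform import Rotation as Ro
def go(target,yaw_deg):
    s=manip.sense(); R=Ro.from_euler('xyz',s['tcp_rot']); D=Ro.from_euler('xyz',[np.pi,0,np.deg2rad(yaw_deg)])
    print('t',s['t'],'pos',s['ee_pos'].round(4),'yaw',np.rad2deg(s['tcp_rot'][2]).round(2),'F',s['contact_force'].round(1),'w',round(s['gripper_width'],4),'vel',abs(s['qvel']).max().round(3))
    print('turn',(R.inv()*D).as_rotvec(degrees=True).round(2),'shift cm',(R.inv().apply(np.array(target)-s['ee_pos'])*100).round(2))
E
python3 -c "
from h import *
go([.5095,-.082,.0095],28)"
```

```text
t 4.1 pos [ 0.4958 -0.0929  0.1597] yaw 28.03 F [-0.5  0.3  0.1] w 0.0499 vel 0.052
turn [-0.14  0.15  0.03] shift cm [ 1.77 -0.28 15.02]
```

Emit:
apply_moves([
  [0, 0, 0, 1.8, -0.3, 5, 5],
  [0, 0, 0, 1.8, -0.3, 9, 5],
  [0, 0, 0, 1.8, -0.3, 12, 5],
  [0, 0, 0, 1.8, -0.3, 13.5, 5],
  [0, 0, 0, 1.8, -0.3, 14.5, 5],
  [0, 0, 0, 1.8, -0.3, 15, 5],
  [0, 0, 0, 1.8, -0.3, 15, 5],
  [0, 0, 0, 1.8, -0.3, 15, 5],
])

```text
t: 4.9
ee_pos: [0.5113, -0.0843, 0.0129]
tcp_rot: [3.14, -0.002, 0.486]
contact_force: [0.5, -0.0, -0.5]
gripper_width: 0.0503
finger_force: 0.0
```

```bash
python3 -c "
from h import *
go([.5095,-.082,.0095],28)
c=cam('scene'); u,v=262,199
save(cv2.resize(c['image'][v-60:v+50,u-70:u+70],None,fx=5,fy=5,interpolation=cv2.INTER_CUBIC),'grasp.png')"
```

```text
t 4.9 pos [ 0.5113 -0.0843  0.0129] yaw 27.85 F [ 0.5 -0.  -0.5] w 0.0503 vel 0.004
turn [ 0.07 -0.09 -0.15] shift cm [-0.06 -0.28  0.34]
```

View pics/grasp.png

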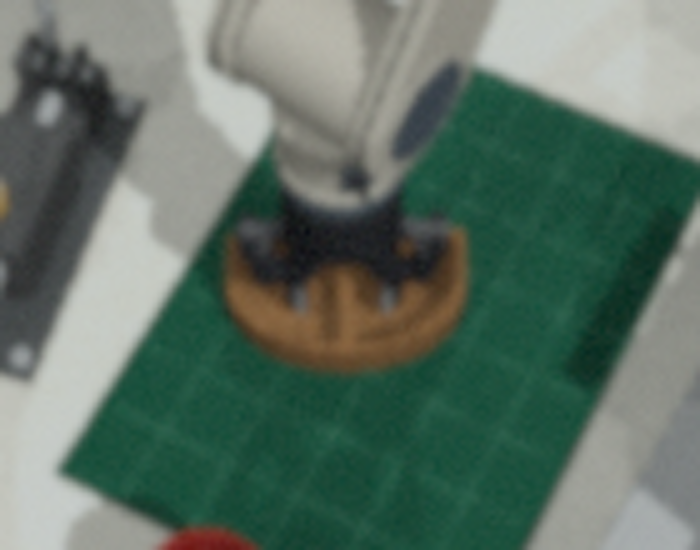

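The two fingers straddle the cross wall, at about crop (300,298) and (388,298), one in each compartment. Lower a little and close.

Emit:
apply_moves([
  [0, 0, 0, 0, -0.3, 0.35, 5],
  [0, 0, 0, 0, -0.3, 0.35, 5],
  [0, 0, 0, 0, -0.3, 0.35, 0.4],
  [0, 0, 0, 0, -0.3, 0.35, 0.4],
  [0, 0, 0, 0, -0.3, 0.35, 0.4],
  [0, 0, 0, 0, -0.3, 0.35, 0.4],
  [0, 0, 0, 0, -0.3, 0.35, 0.4],
  [0, 0, 0, 0, -0.3, 0.35, 0.4],
], grip_force=60)

```text
t: 5.75
ee_pos: [0.5094, -0.0813, 0.0086]
tcp_rot: [3.141, -0.0, 0.486]
contact_force: [-0.9, 0.4, 5.2]
gripper_width: 0.009
finger_force: 59.7
```

Emit:
apply_moves([
  [0, 0, 0, 0, 0, -3, 0.4],
  [0, 0, 0, 0, 0, -7, 0.4],
  [0, 0, 0, 0, 0, -12, 0.4],
  [0, 0, -5, 1.5, -3, -17, 0.4],
  [0, 0, -12, 3.8, -7, -20, 0.4],
  [0, 0, -20, 5.9, -11, -20, 0.4],
  [0, 0, -28, 8, -15, -20, 0.4],
  [0, 0, -36, 10.1, -19, -20, 0.4],
])

```text
t: 6.55
ee_pos: [0.509, 0.1356, 0.2085]
tcp_rot: [3.141, -0.0, 1.12]
contact_force: [1.3, 0.3, -1.9]
gripper_width: 0.0091
finger_force: 59.1
```

```bash
python3 -c "
from h import *
go([.5102,.2754,.19],89)"
```

```text
t 6.55 pos [0.509  0.1356 0.2085] yaw 64.16 F [ 1.3  0.3 -1.9] w 0.0091 vel 0.897
turn [ 1.000e-02 -1.000e-02 -2.484e+01] shift cm [12.63 -5.98  1.85]
```

Emit:
apply_moves([
  [0, 0, -8, 4, -2, 0, 0.4],
  [0, 0, -16, 8, -4, 0, 0.4],
  [0, 0, -22, 11, -5.2, 1.5, 0.4],
  [0, 0, -25, 12.6, -6, 4, 0.4],
  [0, 0, -25, 12.6, -6, 5.5, 0.4],
  [0, 0, -25, 12.6, -6, 6, 0.4],
  [0, 0, -25, 12.6, -6, 6, 0.4],
  [0, 0, -25, 12.6, -6, 6, 0.4],
])

```text
t: 7.35
ee_pos: [0.5117, 0.2726, 0.1488]
tcp_rot: [3.141, -0.0, 1.549]
contact_force: [0.2, -0.6, -1.8]
gripper_width: 0.0089
finger_force: 59.1
```

Run:
```python
from h import *
go([.5102,.2754,.0726],89)
T,S=cam('top'),cam('scene')
a=T['image'][150:240,105:225]; b=S['image'][175:295,285:445]
save(np.hstack([cv2.resize(a,(560,420),interpolation=cv2.INTER_CUBIC)]),'x.png')
save(np.hstack([cv2.resize(a,(400,300),interpolation=cv2.INTER_CUBIC),cv2.resize(b,(400,300),interpolation=cv2.INTER_CUBIC)]),'hover.png')
```

```text
t 7.35 pos [0.5117 0.2726 0.1488] yaw 88.75 F [ 0.2 -0.6 -1.8] w 0.0089 vel 0.013
turn [ 0.02 -0.   -0.25] shift cm [ 0.28 -0.16  7.62]
```

View pics/hover.png

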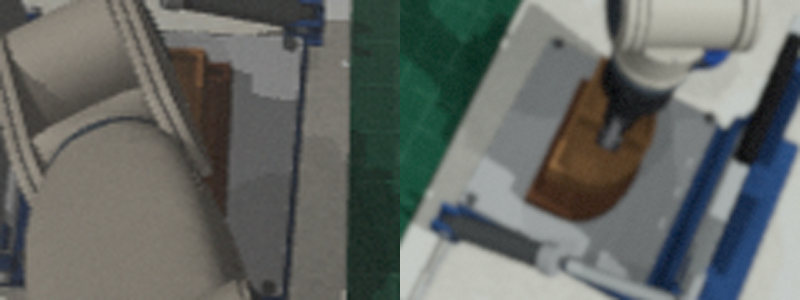

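The scene view shows the liner hovering over the tray, at crop (590,130). The tray fit's side length came out at 0.021, but the liner plus 9 mm implies about 0.052, so I refit the tray from the saved first pictures using edge contrast.

```bash
cat >> h.py <<'E'
def chroma(img):
    L=cv2.cvtColor(cv2.GaussianBlur(img,(3,3),.7),cv2.COLOR_RGB2LAB).astype(np.float32); return L
def efit(c,img,p0,s,W,H,hh,z0,d=1.3):
    L=chroma(img)
    def cost(p):
        h=hull(c,[*p,s],W,H,hh,z0); n=len(h); q=np.vstack([h,h[:1]]); pts=[];nr=[]
        cen=h.mean(0)
        for a,b in zip(q[:-1],q[1:]):
            l=np.linalg.norm(b-a)
            if l<.05: continue
            k=max(1,int(l*3)); t=(np.arange(k)+.5)/k; pts.append(a+(b-a)*t[:,None]); m=np.array([b[1]-a[1],a[0]-b[0]])/l
            m=m*np.sign(m@((a+b)/2-cen)); nr.append(np.repeat(m[None],k,0)*1.0)
        P=np.vstack(pts);N=np.vstack(nr)
        w=np.vstack([np.full((len(x),1),len(x)) for x in pts]); 
        f=lambda X:cv2.remap(L,X[:,0].astype(np.float32).reshape(-1,1),X[:,1].astype(np.float32).reshape(-1,1),cv2.INTER_LINEAR)[:,0]
        D=(f(P-d*N)-f(P+d*N)); return -np.median(D[:,1])-D[:,1].mean()-D[:,2].mean()
    best=None
    for dx in(-.003,.003):
        sim=np.array([p0]+[np.array(p0)+v for v in np.diag([dx*1.5,dx*1.5,dx*15])])
        r=minimize(cost,p0,method='Nelder-Mead',options=dict(initial_simplex=sim,xatol=1e-5,fatol=1e-4))
        if best is None or r.fun<best.fun: best=r
    return best.x,best.fun
E
python3 - <<'E'
from h import *
ld=lambda f:cv2.cvtColor(cv2.imread('pics/'+f),cv2.COLOR_BGR2RGB)
o=[]
for n,f,sd,sl in(('top','top1.png',(158,196),(265,202)),('scene','scene1.png',(361,237),(262,199))):
    c=cam(n); im=ld(f); c0=dict(c,image=im)
    L=cv2.cvtColor(cv2.GaussianBlur(im,(3,3),0),cv2.COLOR_RGB2LAB).astype(int)
    w=np.zeros(im.shape[:2],np.uint8); cv2.circle(w,sd,40,1,-1)
    for th in (6,8):
        m=((L[...,1]-128>th)&(w>0)).astype(np.uint8); m=cv2.morphologyEx(m,cv2.MORPH_CLOSE,np.ones((5,5)))
        k,l,st,_=cv2.connectedComponentsWithStats(m); m=l==1+np.argmax(st[1:,4])
        r=fit([(c,m)],[.51,.2755,-.01,.05],.18,.11,.024,.06); print(n,th,'mask fit',r[0].round(4),round(r[1],3))
    e=efit(c,im,[.51,.2755,-.015],.052,.18,.11,.024,.06); print(n,'tray edge',e[0].round(4),e[1])
    g=efit(c,im,[.5095,-.082,-1.083],.041,.162,.092,.03,.002); print(n,'liner edge',g[0].round(4),g[1])
    u,v=sd; z=8; big=cv2.resize(im,None,fx=z,fy=z,interpolation=cv2.INTER_CUBIC)
    cv2.polylines(big,[np.round((hull(c,[*e[0],.052],.18,.11,.024,.06)+.5)*z).astype(np.int32)],True,(0,255,255),1)
    o.append(big[z*v-290:z*v+290,z*u-240:z*u+240][::1,:400+80])
save(cv2.resize(np.hstack(o),(800,483)),'trayfit.png')
E
```

```text
top 6 mask fit [0.584  0.2692 0.5624 0.0192] 0.999Traceback (most recent call last):
  File "<stdin>", line 10, in <module>
    return _wrapfunc(a, 'argmax', axis=axis, out=out, **kwds)
    return bound(*args, **kwds)
ValueError: attempt to get argmax of an empty sequence
```

Run:
```python
from h import *
ld=lambda f:cv2.cvtColor(cv2.imread('pics/'+f),cv2.COLOR_BGR2RGB)
o=[]
for n,f,sd in(('top','top1.png',(158,196)),('scene','scene1.png',(361,237))):
    c=cam(n); im=ld(f)
    for s in(.047,.052,.057):
        e=efit(c,im,[.51,.2755,-.015],s,.18,.11,.024,.06); print(n,s,'tray edge',e[0].round(4),round(e[1],2))
    e=efit(c,im,[.51,.2755,-.015],.052,.18,.11,.024,.06)
    g=efit(c,im,[.5095,-.082,-1.083],.041,.162,.092,.03,.002); print(n,'liner edge',g[0].round(4),g[1])
    u,v=sd; z=8; big=cv2.resize(im,None,fx=z,fy=z,interpolation=cv2.INTER_CUBIC)
    cv2.polylines(big,[np.round((hull(c,[*e[0],.052],.18,.11,.024,.06)+.5)*z).astype(np.int32)],True,(0,255,255),1)
    o.append(big[z*v-290:z*v+290,z*u-240:z*u+240])
save(cv2.resize(np.hstack(o),(800,483)),'trayfit.png')
```

```text
top 0.047 tray edge [ 0.5095  0.2728 -0.0208] -11.35
top 0.052 tray edge [ 0.5095  0.2727 -0.0175] -11.63
top 0.057 tray edge [ 0.5096  0.2723 -0.0206] -11.77
top liner edge [ 0.5091 -0.0817 -1.0797] -40.15092468261719
scene 0.047 tray edge [ 0.5098  0.2733 -0.0089] -18.11
scene 0.052 tray edge [ 0.5095  0.2731 -0.0081] -17.82
scene 0.057 tray edge [ 0.5092  0.2731 -0.0088] -17.3
scene liner edge [ 0.5105 -0.0811 -1.0765] -50.152793884277344
```

View pics/trayfit.png

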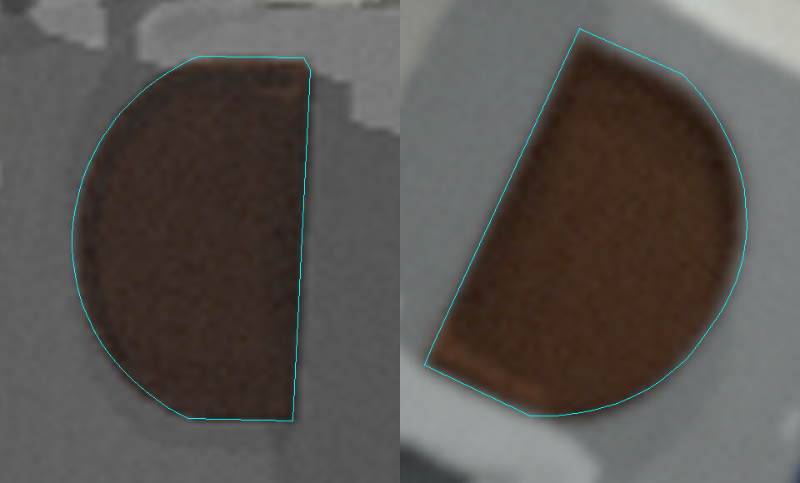

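Both views now agree with the picture: tray at (0.5095,0.2729), yaw about -0.75°. The liner fit matches the grasp TCP within 1 mm. I lower to just above the rim with a small correction.

Emit:
apply_moves([
  [0, 0, -0.5, 0, -0.25, 2, 0.4],
  [0, 0, -0.5, 0, -0.25, 4, 0.4],
  [0, 0, -0.5, 0, -0.25, 5, 0.4],
  [0, 0, -0.5, 0, -0.25, 5, 0.4],
  [0, 0, -0.5, 0, -0.25, 5, 0.4],
])

```text
t: 8.1
ee_pos: [0.5092, 0.2736, 0.0988]
tcp_rot: [3.141, -0.0, 1.559]
contact_force: [0.2, 0.5, -2.0]
gripper_width: 0.0088
finger_force: 59.1
```

Run:
```python
from h import *
go([.5093,.2728,.0726],89.25)
c=cam('scene'); s=manip.sense(); z=8; u,v=361,232
big=cv2.resize(c['image'],None,fx=z,fy=z,interpolation=cv2.INTER_CUBIC)
p=s['ee_pos']
for q,a in(([.5095,.2729,-.013,.052],(.18,.11,.024,.06)),([p[0],p[1],s['tcp_rot'][2]-np.pi/2,.041],(.162,.092,.03,p[2]-.0066))):
    cv2.polylines(big,[np.round((hull(c,q,*a)+.5)*z).astype(np.int32)],True,(0,255,255),1)
save(big[z*v-300:z*v+300,z*u-300:z*u+300],'low.png')
```

```text
t 8.1 pos [0.5092 0.2736 0.0988] yaw 89.35 F [ 0.2  0.5 -2. ] w 0.0088 vel 0.013
turn [ 0.03 -0.01  0.1 ] shift cm [-0.08  0.01  2.62]
```

View pics/low.png

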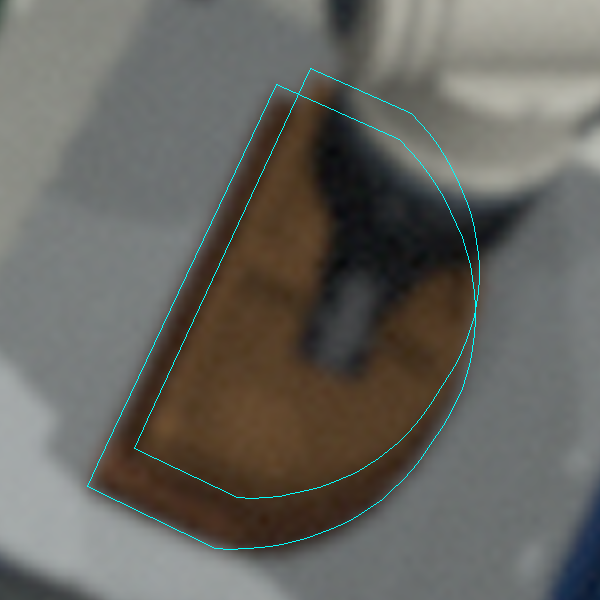

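The overlays match both the liner and the tray rim, near crop corners (135,448) and (88,487), so I lower it in.

Emit:
apply_moves([
  [0, 0, 0, -0.06, 0, 0.6, 0.4],
  [0, 0, 0, -0.06, 0, 1.2, 0.4],
  [0, 0, 0, -0.06, 0, 1.7, 0.4],
  [0, 0, 0, -0.06, 0, 2.1, 0.4],
  [0, 0, 0, -0.06, 0, 2.4, 0.4],
  [0, 0, 0, -0.06, 0, 2.55, 0.4],
  [0, 0, 0, -0.06, 0, 2.55, 0.4],
])

```text
t: 8.85
ee_pos: [0.5088, 0.2728, 0.0726]
tcp_rot: [3.142, 0.0, 1.559]
contact_force: [1.9, -3.2, -3.4]
gripper_width: 0.0091
finger_force: 59.3
```

Emit:
apply_moves([
  [0, 0, 0, 0, 0, 0.1, 0.4],
  [0, 0, 0, 0, 0, 0.15, 0.4],
  [0, 0, 0, 0, 0, 0.15, 0.4],
])

```text
t: 9.15
ee_pos: [0.5089, 0.2728, 0.0726]
tcp_rot: [3.141, -0.0, 1.559]
contact_force: [-0.7, -5.3, 12.2]
gripper_width: 0.0092
finger_force: 61.4
```

The liner is seated: it took 12 N with no further descent. I release and rise.

Emit:
apply_moves([
  [0, 0, 0, 0, 0, 0.05, 4],
  [0, 0, 0, 0, 0, 0.05, 4],
  [0, 0, 0, 0, 0, 0, 4],
  [0, 0, 0, 0, 0, -2, 4],
  [0, 0, 0, 0, 0, -6, 4],
  [0, 0, 0, 0, 0, -11, 4],
  [0, 0, 0, 0, 0, -16, 4],
  [0, 0, 0, -5, 0, -21, 4],
])

```text
t: 9.95
ee_pos: [0.5094, 0.2403, 0.2702]
tcp_rot: [3.138, -0.003, 1.563]
contact_force: [1.6, -0.5, 0.3]
gripper_width: 0.0401
finger_force: 0.0
```

Emit:
apply_moves([
  [0, 0, 0, -5, -2, -3, 0],
  [0, 0, 0, -10, -4, -5, 0],
  [0, 0, 0, -15, -6, -5, 0],
  [0, 0, 0, -20, -8, -5, 0],
  [0, 0, 0, -25, -10, -5, 0],
  [0, 0, 0, -25, -10, -5, 0],
  [0, 0, 0, -25, -10, -5, 0],
])

```text
t: 10.65
ee_pos: [0.4039, -0.0136, 0.3166]
tcp_rot: [-3.141, 0.0, 1.556]
contact_force: [-0.1, -0.1, -0.0]
gripper_width: -0.0
finger_force: 0.0
```

Run:
```python
from h import *
go([.33,-.33,.25],90)
c=cam('scene'); T=cam('top'); z=8
t=[]
for cc,(u,v) in((c,(361,232)),(c,(197,150)),(T,(335,195))):
    big=cv2.resize(cc['image'],None,fx=z,fy=z,interpolation=cv2.INTER_CUBIC)
    t.append(cv2.resize(big[z*v-400:z*v+400,z*u-264:z*u+264],(264,400)))
save(np.hstack(t),'after.png')
e=efit(c,c['image'],[.51,.273,-.013],.041,.162,.092,.03,.066); print('liner',e)
hs=cv2.cvtColor(c['image'],cv2.COLOR_RGB2HSV)
for n,q in(('scene',c),('top',T)):
    print(n,[(np.round(r['location'],1).tolist(),round(r['conf'],2),ray_at_z(q,r['location'],.25).round(4)) for r in manip.landmark_of(n,'handgrip')[:2]])
    P=cloud(q); V=q['image'].max(-1)
    b=(P[...,2]>.215)&(P[...,2]<.30)&(abs(P[...,0]-.45)<.06)&(abs(P[...,1]+.33)<.06)
    print('grip blob',b.sum(),P[b].min(0).round(3),P[b].max(0).round(3),P[b].mean(0).round(4), 'px centroid',np.argwhere(b).mean(0)[::-1].round(1) , 'bbox',np.argwhere(b).min(0)[::-1],np.argwhere(b).max(0)[::-1])
    b=(P[...,2]>.06)&(P[...,2]<.13)&(abs(P[...,0]-.55)<.2)&(abs(P[...,1]+.33)<.12)
    print('block',b.sum(),cv2.minAreaRect(P[b][:,:2].astype(np.float32)))
    b=(P[...,2]>.006)&(P[...,2]<.02)&(abs(P[...,0]-.55)<.2)&(abs(P[...,1]+.33)<.09)
    print('base',b.sum(),cv2.minAreaRect(P[b][:,:2].astype(np.float32)))
```

```text
t 10.65 pos [ 0.4039 -0.0136  0.3166] yaw 89.14 F [-0.1 -0.1 -0. ] w -0.0 vel 0.06
turn [-0.02  0.02 -0.86] shift cm [-31.75  -6.91   6.68]
liner (array([ 0.51411153,  0.26756435, -0.0154079 ]), np.float64(-14.673933029174805))
scene [([195.5, 113.9], 0.64, array([ 0.4458, -0.3411,  0.25  ]))]
grip blob 185 [ 0.429 -0.346  0.22 ] [ 0.469 -0.314  0.281] [ 0.4541 -0.3267  0.2584] px centroid [197.6 115.7] bbox [192 106] [203 125]
block 866 ((0.5563285946846008, -0.31073838472366333), (0.2065504491329193, 0.061482373625040054), 12.156900405883789)
base 545 ((0.554386556148529, -0.3318152129650116), (0.17508617043495178, 0.38984498381614685), 89.8088607788086)
top [([345.6, 207.0], 0.61, array([ 0.4395, -0.3226,  0.25  ]))]
grip blob 129 [ 0.428 -0.348  0.224] [ 0.463 -0.318  0.285] [ 0.443  -0.331   0.2674] px centroid [349.6 204.8] bbox [343 200] [356 210]
block 808 ((0.5526305437088013, -0.31384944915771484), (0.2096172720193863, 0.06084179878234863), 11.168856620788574)
base 573 ((0.5510739088058472, -0.33002057671546936), (0.1726713925600052, 0.3971802890300751), 89.92365264892578)
```

View pics/after.png

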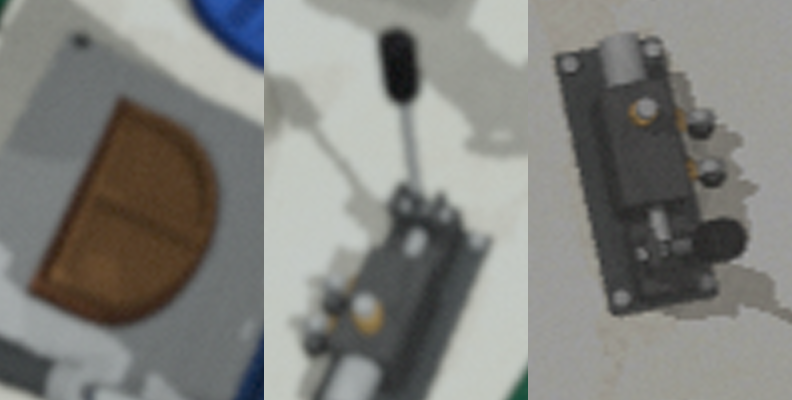

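The liner lies in the tray with a tray rim visible all round it (left panel, about (125,210)). The lever is upright and its plane is at about 11.5° yaw. Next I approach the handgrip's robot side.

Emit:
apply_moves([
  [0, 0, 8.5, -5, 0, 0, 0],
  [0, 0, 17, -10, -1, 0, 0],
  [0, 0, 25.5, -14, -2.2, 0, 0],
  [0, 0, 34, -18, -2.2, 0, 0],
  [0, 0, 42.5, -22, -2.2, 0, 0],
  [0, 0, 51, -26, -2.2, 0, 0],
  [0, 0, 59.5, -30, -2.2, 0, 0],
  [0, 0, 68, -33.2, -2.2, 0, 0],
])

```text
t: 11.65
ee_pos: [0.3808, -0.3445, 0.3163]
tcp_rot: [-3.141, -0.0, 0.368]
contact_force: [1.6, 0.3, 0.0]
gripper_width: 0.0004
finger_force: 0.0
```

Run:
```python
from h import *
go([.377,-.345,.23],11.5)
P=cloud(cam('scene'))
x,y=P[...,0]-.5095,P[...,1]-.2729; a=-.013; X=np.cos(a)*x+np.sin(a)*y; Y=-np.sin(a)*x+np.cos(a)*y
f=(abs(abs(X)-.04)<.025)&(Y>-.03)&(Y<.015); A=np.c_[X[f],Y[f],np.ones(f.sum())]; Z=P[...,2][f]; k=np.abs(Z-np.median(Z))<.006
print('floor plane slope x,y, z0',np.linalg.lstsq(A[k],Z[k],rcond=None)[0].round(4),k.sum())
w=(abs(X)<.003)&(abs(Y)<.035); print('cross wall z',np.median(P[...,2][w]).round(4),w.sum())
b=(P[...,2]>.09)&(P[...,2]<.105)&(abs(X)<.1)&(abs(Y)<.07); print('high pts X,Y range',np.percentile(X[b],[1,99]).round(3),np.percentile(Y[b],[1,99]).round(3),b.sum())
```

```text
t 11.65 pos [ 0.3808 -0.3445  0.3163] yaw 21.07 F [1.6 0.3 0. ] w 0.0004 vel 1.011
turn [-0.01 -0.    9.57] shift cm [-0.38 -0.09  8.63]
floor plane slope x,y, z0 [0.0009 0.0118 0.0699] 392
cross wall z 0.0932 72
high pts X,Y range [-0.081  0.08 ] [-0.043  0.046] 406
```

Liner floor is at 0.0699 with no tilt and its rim spans the tray frame, so it is nested flat. I descend beside the handgrip and turn the rest.

Emit:
apply_moves([
  [0, 0, 5, -0.4, 0, 3, 0],
  [0, 0, 9.5, -0.4, 0, 6, 0],
  [0, 0, 9.5, -0.4, 0, 8, 0],
  [0, 0, 9.5, -0.4, 0, 8.6, 0],
  [0, 0, 9.5, -0.4, 0, 8.6, 0],
])

```text
t: 12.2
ee_pos: [0.3766, -0.3436, 0.2299]
tcp_rot: [-3.14, 0.001, 0.209]
contact_force: [0.5, -0.3, 0.5]
gripper_width: 0.0001
finger_force: 0.0
```

Run:
```python
from h import *
u=np.array([.98,.2,0])
go(np.r_[.446,-.331,.229]+u*.045,11.5)
```

```text
t 12.2 pos [ 0.3766 -0.3436  0.2299] yaw 11.97 F [ 0.5 -0.3  0.5] w 0.0001 vel 0.029
turn [-0.1   0.06  0.47] shift cm [11.55  0.24  0.07]
```

Emit:
apply_moves([
  [0, 0, 0, 2, 0.1, 0, 0],
  [0, 0, 0, 4, 0.2, 0, 0],
  [0, 0, 0, 5, 0.2, 0, 0],
  [0, 0, 0, 6, 0.2, 0, 0],
  [0, 0, 0, 6.5, 0.2, 0, 0],
  [0, 0, 0, 7, 0.2, 0, 0],
])

```text
t: 12.8
ee_pos: [0.4451, -0.3321, 0.231]
tcp_rot: [3.141, 0.001, 0.208]
contact_force: [-3.9, -2.1, 1.7]
gripper_width: 0.0001
finger_force: 0.0
```

Emit:
apply_moves([
  [0, 0, 0, 1, 0, 0, 0],
  [0, 0, 0, 2, 0, 0, 0],
  [0, 0, 0, 3, 0, 0, 0],
  [0, 0, 0, 3.5, 0, 0, 0],
])

```text
t: 13.2
ee_pos: [0.4766, -0.3257, 0.2306]
tcp_rot: [-3.142, 0.007, 0.208]
contact_force: [-19.3, -9.1, 5.5]
gripper_width: -0.0002
finger_force: 10.3
```

Run:
```python
from h import *
go([.49,-.322,.229],11.5)
c=cam('scene'); z=8; t=[]
for (u,v) in((361,232),(197,150)):
    big=cv2.resize(c['image'],None,fx=z,fy=z,interpolation=cv2.INTER_CUBIC)
    t.append(cv2.resize(big[z*v-400:z*v+400,z*u-400:z*u+400],(400,400)))
save(np.hstack(t),'push.png')
```

```text
t 13.2 pos [ 0.4766 -0.3257  0.2306] yaw 11.93 F [-19.3  -9.1   5.5] w -0.0002 vel 0.062
turn [-0.    0.41  0.43] shift cm [ 1.39 -0.09  0.15]
```

View pics/push.png

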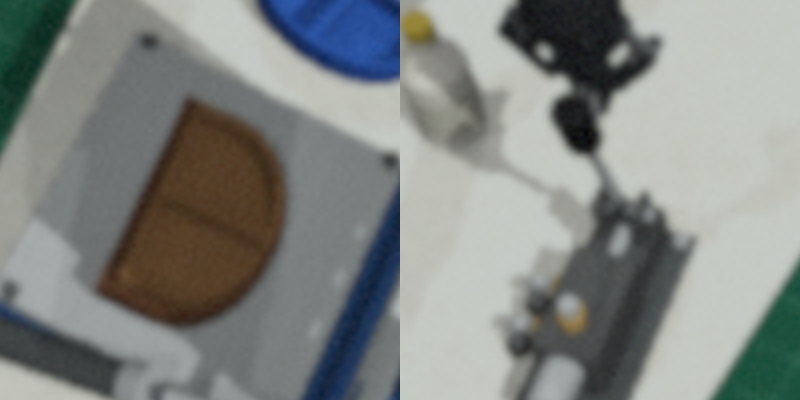

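The scene view shows the fingers behind the grip, at about (590,100) with the grip at (577,125), and the lever tilted away. I keep pushing.

Emit:
apply_moves([
  [0, 0, 0, 0.7, -0.1, 0, 0],
  [0, 0, 0, 1.4, -0.1, 0, 0],
  [0, 0, 0, 1.9, -0.1, 0, 0],
  [0, 0, 0, 1.9, -0.1, 0, 0],
])

```text
t: 13.65
ee_pos: [0.4973, -0.3197, 0.2302]
tcp_rot: [-3.14, 0.001, 0.207]
contact_force: [0.4, 0.7, -0.9]
gripper_width: 0.0001
finger_force: 0.1
```

The force has dropped to zero, so the lever snapped on. I retract and wait for the platen.

Emit:
apply_moves([
  [0, 0, 0, -4, 0, 0, 0],
  [0, 0, 0, -8, 0, 0, 0],
  [0, 0, 0, -11, 0, -2, 0],
  [0, 0, 0, -12, 0, -5, 0],
  [0, 0, 0, -12, 0, -8, 0],
  [0, 0, 0, -12, 0, -8, 0],
  [0, 0, 0, -12, 0, -8, 0],
  [0, 0, 0, -12, 0, -8, 0],
])

```text
t: 14.45
ee_pos: [0.3801, -0.3441, 0.3099]
tcp_rot: [-3.141, 0.0, 0.207]
contact_force: [-0.5, -0.0, 0.2]
gripper_width: -0.0
finger_force: 0.0
```

Emit:
apply_moves([
  [0, 0, 0, 0, 0, 0, 0],
  [0, 0, 0, 0, 0, 0, 0],
  [0, 0, 0, 0, 0, 0, 0],
  [0, 0, 0, 0, 0, 0, 0],
  [0, 0, 0, 0, 0, 0, 0],
  [0, 0, 0, 0, 0, 0, 0],
  [0, 0, 0, 0, 0, 0, 0],
  [0, 0, 0, 0, 0, 0, 0],
])

```text
t: 15.25
ee_pos: [0.3802, -0.3447, 0.3107]
tcp_rot: [3.142, -0.0, 0.207]
contact_force: [-0.3, 0.1, -0.6]
gripper_width: 0.0001
finger_force: 0.0
```

Emit:
apply_moves([
  [0, 0, 0, 0, 0, 0, 0],
  [0, 0, 0, 0, 0, 0, 0],
  [0, 0, 0, 0, 0, 0, 0],
  [0, 0, 0, 0, 0, 0, 0],
  [0, 0, 0, 0, 0, 0, 0],
  [0, 0, 0, 0, 0, 0, 0],
  [0, 0, 0, 0, 0, 0, 0],
  [0, 0, 0, 0, 0, 0, 0],
])

```text
t: 16.05
ee_pos: [0.3802, -0.3447, 0.3106]
tcp_rot: [-3.142, 0.0, 0.207]
contact_force: [-0.1, 0.0, 0.5]
gripper_width: -0.0001
finger_force: 0.0
```

Emit:
apply_moves([
  [0, 0, 0, 0, 0, 0, 0],
  [0, 0, 0, 0, 0, 0, 0],
  [0, 0, 0, 0, 0, 0, 0],
  [0, 0, 0, 0, 0, 0, 0],
  [0, 0, 0, 0, 0, 0, 0],
  [0, 0, 0, 0, 0, 0, 0],
  [0, 0, 0, 0, 0, 0, 0],
  [0, 0, 0, 0, 0, 0, 0],
])

```text
t: 16.85
ee_pos: [0.3802, -0.3447, 0.3107]
tcp_rot: [3.142, -0.0, 0.207]
contact_force: [-0.7, 0.2, 0.2]
gripper_width: 0.0001
finger_force: 0.0
```

Emit:
apply_moves([
  [0, 0, 0, 0, 0, 0, 0],
  [0, 0, 0, 0, 0, 0, 0],
  [0, 0, 0, 0, 0, 0, 0],
  [0, 0, 0, 0, 0, 0, 0],
  [0, 0, 0, 0, 0, 0, 0],
  [0, 0, 0, 0, 0, 0, 0],
  [0, 0, 0, 0, 0, 0, 0],
  [0, 0, 0, 0, 0, 0, 0],
])

```text
t: 17.65
ee_pos: [0.3802, -0.3447, 0.3107]
tcp_rot: [3.142, -0.0, 0.207]
contact_force: [-0.5, 0.1, 0.0]
gripper_width: -0.0
finger_force: 0.0
```

Emit:
apply_moves([
  [0, 0, 0, 0, 0, 0, 0],
  [0, 0, 0, 0, 0, 0, 0],
  [0, 0, 0, 0, 0, 0, 0],
  [0, 0, 0, 0, 0, 0, 0],
  [0, 0, 0, 0, 0, 0, 0],
  [0, 0, 0, 0, 0, 0, 0],
  [0, 0, 0, 0, 0, 0, 0],
  [0, 0, 0, 0, 0, 0, 0],
])

```text
t: 18.45
ee_pos: [0.3802, -0.3447, 0.3106]
tcp_rot: [-3.142, 0.0, 0.207]
contact_force: [-0.2, -0.7, -0.2]
gripper_width: -0.0003
finger_force: 0.0
```

Emit:
apply_moves([
  [0, 0, 0, 0, 0, 0, 0],
  [0, 0, 0, 0, 0, 0, 0],
  [0, 0, 0, 0, 0, 0, 0],
  [0, 0, 0, 0, 0, 0, 0],
  [0, 0, 0, 0, 0, 0, 0],
  [0, 0, 0, 0, 0, 0, 0],
  [0, 0, 0, 0, 0, 0, 0],
  [0, 0, 0, 0, 0, 0, 0],
])

```text
t: 19.25
ee_pos: [0.3802, -0.3447, 0.3107]
tcp_rot: [-3.142, -0.0, 0.207]
contact_force: [-0.4, -0.4, 0.5]
gripper_width: -0.0001
finger_force: 0.0
```

Run:
```python
from h import *
go([.38,-.345,.31],11.5)
c=cam('scene'); P=cloud(c)
b=(abs(P[...,0]-.51)<.1)&(abs(P[...,1]-.27)<.06)&(P[...,2]>.03); A=np.c_[P[b][:,:2]-[.51,.27],np.ones(b.sum())]
print('plane over liner: slopes,z',np.linalg.lstsq(A,P[b][:,2],rcond=None)[0].round(4),b.sum())
b=(P[...,2]>.19)&(P[...,2]<.27)&(abs(P[...,0]-.52)<.06)&(abs(P[...,1]+.32)<.06); print('grip',P[b].mean(0).round(3),b.sum())
save(c['image'],'end.png')
```

```text
t 19.25 pos [ 0.3802 -0.3447  0.3107] yaw 11.85 F [-0.4 -0.4  0.5] w -0.0001 vel 0.001
turn [-0.   -0.    0.35] shift cm [-0.03  0.03  0.07]
plane over liner: slopes,z [-0.0195 -0.015   0.0746] 2345
grip [ 0.539 -0.309  0.251] 144
```

View pics/end.png

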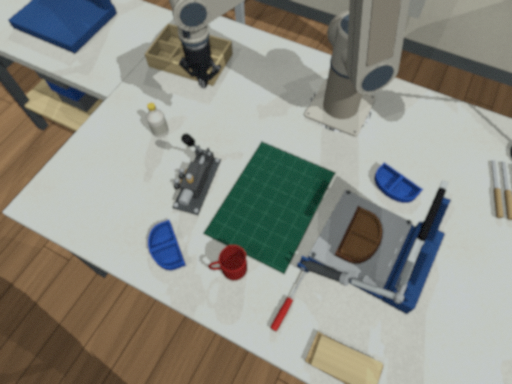

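The platen still stands raised at (425,240), and the grip shows at (187,140). I measure the lever angle.

Run:
```python
from h import *
for n in('scene','top'):
    c=cam(n); P=cloud(c); V=c['image'].max(-1)
    print(n,[(np.round(r['location'],1).tolist(),round(r['conf'],2)) for r in manip.landmark_of(n,'handgrip')[:2]])
    for th in(0,.1,.2,.3,.4,.5):
        o=np.r_[.446,-.331,.085]; print(th,proj(c,o+np.r_[.98*.165*np.sin(th),.2*.165*np.sin(th),.165*np.cos(th)]).round(1),end=' ')
    b=(V<60)&(P[...,2]>.15)&(P[...,2]<.29)&(P[...,0]>.4)&(P[...,0]<.6)&(P[...,1]<-.24)&(P[...,1]>-.4)
    print('\n',b.sum(),P[b].min(0).round(3),P[b].max(0).round(3),P[b].mean(0).round(3),np.argwhere(b).mean(0)[::-1].round(1))
    if n=='scene': u,v=195,150
    else: u,v=335,195
    # platen
    b=(P[...,1]>.3)&(P[...,1]<.5)&(P[...,2]>.15)&(P[...,0]>.35)&(P[...,0]<.65); print('platen pts',b.sum(),P[b].max(0).round(3) if b.any() else '',P[b].min(0).round(3))
    big=cv2.resize(c['image'][v-50:v+50,u-50:u+50],(400,400),interpolation=cv2.INTER_CUBIC); 
    L=big if n=='scene' else np.hstack([L,big])
save(L,'lever.png'); print(manip.sense()['t'])
```

```text
scene [([188.0, 138.7], 0.46)]
0 [198.2 115.1] 0.1 [196.4 119.3] 0.2 [194.7 123.9] 0.3 [193.  128.7] 0.4 [191.5 133.8] 0.5 [190.2 139. ] 
 83 [ 0.528 -0.32   0.217] [ 0.554 -0.298  0.27 ] [ 0.542 -0.307  0.253] [187.9 139.9]
platen pts 1619 [0.649 0.453 0.376] [0.388 0.373 0.15 ]
top []
0 [348.4 204.8] 0.1 [347.  199.5] 0.2 [345.5 194.3] 0.3 [344.  189.4] 0.4 [342.4 184.9] 0.5 [340.8 180.6] 
 155 [ 0.507 -0.329  0.215] [ 0.554 -0.302  0.271] [ 0.527 -0.315  0.251] [341.9 177.8]
platen pts 1528 [0.65  0.434 0.379] [0.386 0.369 0.15 ]
19.5
```

View pics/lever.png

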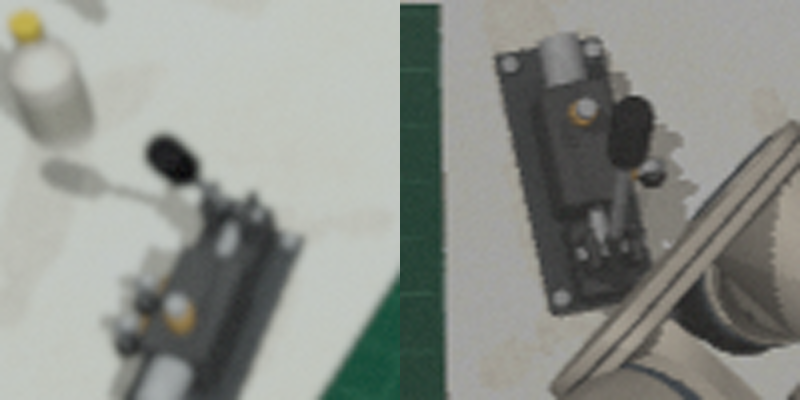

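Run:
```python
from h import *
ld=lambda f:cv2.cvtColor(cv2.imread('pics/'+f),cv2.COLOR_BGR2RGB)
T,S=cam('top'),cam('scene'); print(manip.sense()['t'])
def dm(im,u,v,r):
    V=cv2.GaussianBlur(im,(3,3),0).max(-1); w=np.zeros(V.shape,np.uint8); cv2.circle(w,(u,v),r,1,-1)
    return V,w
obs=[(T,ld('top1.png'),(349,205),13,0),(S,ld('scene1.png'),(198,116),14,0),(T,T['image'],(342,178),14,1),(S,S['image'],(188,140),12,1)]
Z=6; up=[]
for c,im,(u,v),r,k in obs:
    V,w=dm(im,u,v,r); a=V[v,u]; 
    m=((V<(55 if c is S else 50))&(w>0)).astype(np.uint8); n,l,st,_=cv2.connectedComponentsWithStats(m); m=(l==1+np.argmax(st[1:,4])).astype(np.uint8)
    print('mask',m.sum(),'dark val',a,np.argwhere(m).min(0)[::-1],np.argwhere(m).max(0)[::-1]); up.append(cv2.resize(m,None,fx=Z,fy=Z,interpolation=cv2.INTER_CUBIC))
t=np.linspace(0,2*np.pi,24)
def cyl(p,k):
    px,py,yaw=p[:3]; th=p[3+k]; u=np.r_[np.cos(yaw),np.sin(yaw),0]; n=np.r_[-np.sin(yaw),np.cos(yaw),0]
    ax=u*np.sin(th)+np.r_[0,0,np.cos(th)]; e=u*np.cos(th)-np.r_[0,0,np.sin(th)]; o=np.r_[px,py,.085]
    ring=.016*(np.cos(t)[:,None]*e+np.sin(t)[:,None]*n)
    return np.vstack([o+ax*.135+ring,o+ax*.195+ring])
def cost(p,each=False):
    r=[]
    for (c,_,_,_,k),u in zip(obs,up):
        h=cv2.convexHull(proj(c,cyl(p,k)).astype(np.float32))[:,0]; im=np.zeros_like(u)
        cv2.fillConvexPoly(im,np.round(((h+.5)*Z-.5)*16).astype(np.int32),1,shift=4); r.append(1-(im&u).sum()/(im|u).sum())
    return np.round(r,3) if each else sum(r)
for th0 in(0,-.1):
    p0=np.array([.446,-.331,.2,th0,.45])
    for i in range(3):
        r=minimize(cost,p0,method='Nelder-Mead',options=dict(initial_simplex=np.vstack([p0,p0+np.diag([.01,.01,.1,.1,.1])*(-1)**i]),xatol=1e-4,fatol=1e-4,maxiter=600)); p0=r.x
    print(r.x.round(3),cost(r.x,True))
for c,n in((T,'top'),(S,'scene')):
    P=cloud(c); b=(P[...,1]>.3)&(P[...,1]<.5)&(P[...,2]>.15)&(P[...,0]>.35)&(P[...,0]<.65); print('platen',P[b].max(0).round(3),P[b].min(0).round(3))
```

```text
19.6
mask 76 dark val 49 [341 201] [354 210]
mask 96 dark val 21 [194 109] [201 124]
mask 112 dark val 45 [337 170] [346 185]
mask 67 dark val 32 [183 135] [193 144]
[ 0.454 -0.33   0.203 -0.053  0.475] [0.506 0.532 0.463 0.574]
[ 0.455 -0.33   0.212 -0.068  0.464] [0.505 0.535 0.459 0.575]
platen [0.638 0.435 0.38 ] [0.386 0.37  0.15 ]
platen [0.649 0.452 0.375] [0.387 0.373 0.15 ]
```

Run:
```python
from h import *
ld=lambda f:cv2.cvtColor(cv2.imread('pics/'+f),cv2.COLOR_BGR2RGB)
for n,f,(a,b,c_,d) in(('scene','scene1.png',(180,315,380,460)),('top','top1.png',(130,245,80,125))):
    c=cam(n); P=cloud(c)
    A=ld(f)[a:b,c_:d].astype(np.float32).mean(-1);B=c['image'][a:b,c_:d].astype(np.float32).mean(-1)
    print(n,'shift',cv2.phaseCorrelate(A,B),'absdiff',np.abs(A-B).mean().round(2))
    q=(P[...,1]>.3)&(P[...,1]<.47)&(P[...,2]>.2)&(P[...,0]>.42)&(P[...,0]<.6)
    A=np.c_[P[q][:,2]-.096,np.ones(q.sum())]; print('platen y vs height: slope,y0',np.linalg.lstsq(A,P[q][:,1],rcond=None)[0].round(3),q.sum())
r=manip.masks_of('scene','platen'); print([(x['extent'],x['conf']) for x in r[:2]])
print([x['location'] for x in manip.landmark_of('scene','platen_face')], manip.sense()['t'])
```

```text
scene shift ((-0.2652908989537295, 0.3937858935814518), 0.9818084473080105) absdiff 3.41
platen y vs height: slope,y0 [-0.321  0.474] 1028
top shift ((1.0046124428282575, 0.1752894376512728), 1.0120680017824526) absdiff 6.26
platen y vs height: slope,y0 [-0.102  0.411] 1029
[([393.7, 181.6, 448.5, 303.1], 0.78)]
[[416.9, 233.9]] 19.8
```

The platen has moved by about 1 px towards the bed, so I wait a little and compare again.

Emit:
apply_moves([
  [0, 0, 0, 0, 0, 0, 0],
  [0, 0, 0, 0, 0, 0, 0],
  [0, 0, 0, 0, 0, 0, 0],
  [0, 0, 0, 0, 0, 0, 0],
  [0, 0, 0, 0, 0, 0, 0],
  [0, 0, 0, 0, 0, 0, 0],
  [0, 0, 0, 0, 0, 0, 0],
  [0, 0, 0, 0, 0, 0, 0],
])

```text
t: 20.6
ee_pos: [0.3802, -0.3447, 0.3107]
tcp_rot: [-3.142, 0.0, 0.207]
contact_force: [0.7, -0.2, 0.6]
gripper_width: -0.0
finger_force: 0.0
```

```bash
cat > d.py <<'E'
from h import *
ld=lambda f:cv2.cvtColor(cv2.imread('pics/'+f),cv2.COLOR_BGR2RGB)
for n,f,(a,b,c_,d) in(('top','top1.png',(130,245,80,125)),('scene','scene1.png',(180,315,380,460))):
    c=cam(n); A=ld(f)[a:b,c_:d].astype(np.float32).mean(-1);B=c['image'][a:b,c_:d].astype(np.float32).mean(-1)
    print(n,'platen shift',np.round(cv2.phaseCorrelate(A,B)[0],2))
    P=cloud(c); V=c['image'].max(-1); b=(V<60)&(P[...,2]>.15)&(P[...,2]<.29)&(P[...,0]>.4)&(P[...,0]<.6)&(P[...,1]<-.24)&(P[...,1]>-.4)
    print('grip px',np.argwhere(b).mean(0)[::-1].round(2),b.sum())
print(manip.sense()['t'])
E
python3 d.py
```

```text
top platen shift [1.01 0.19]
grip px [341.92 177.75] 156
scene platen shift [-0.3   0.46]
grip px [187.84 139.91] 81
20.7
```

Nothing is moving, so the lever may not be fully in the notch. I press it again, up to its stop.

Emit:
apply_moves([
  [0, 0, 0, 0, 0, 5, 0],
  [0, 0, 0, 4, 0, 8, 0],
  [0, 0, 0, 8, 0, 8, 0],
  [0, 0, 0, 11, 0, 8, 0],
  [0, 0, 0, 12, 0, 8, 0],
  [0, 0, 0, 12.5, 0, 8, 0],
  [0, 0, 0, 13, 0, 8, 0],
  [0, 0, 0, 13, 0, 8, 0],
])

```text
t: 21.5
ee_pos: [0.507, -0.3182, 0.2308]
tcp_rot: [3.142, -0.0, 0.206]
contact_force: [-1.2, -0.5, 0.1]
gripper_width: 0.0001
finger_force: 0.0
```

Emit:
apply_moves([
  [0, 0, 0, 0.4, 0, 0, 0],
  [0, 0, 0, 0.8, 0, 0, 0],
  [0, 0, 0, 1, 0, 0, 0],
  [0, 0, 0, 1, 0, 0, 0],
])

```text
t: 21.9
ee_pos: [0.5174, -0.316, 0.2308]
tcp_rot: [3.141, -0.0, 0.207]
contact_force: [0.0, 0.2, 0.4]
gripper_width: -0.0
finger_force: 0.0
```

```bash
python3 d.py
```

```text
top platen shift [1.02 0.37]
grip px [nan nan] 0
scene platen shift [-0.08  0.29]
grip px [188.17 138.4 ] 145
22.0d.py:7: RuntimeWarning: Mean of empty slice.
  print('grip px',np.argwhere(b).mean(0)[::-1].round(2),b.sum())
  ret = um.true_divide(
```

Still no contact. I advance further in small steps, watching the force.

Emit:
apply_moves([
  [0, 0, 0, 0.3, 0, 0, 0],
  [0, 0, 0, 0.6, 0, 0, 0],
  [0, 0, 0, 0.8, 0, 0, 0],
  [0, 0, 0, 0.8, 0, 0, 0],
])

```text
t: 22.4
ee_pos: [0.5223, -0.3147, 0.2302]
tcp_rot: [-3.14, 0.007, 0.207]
contact_force: [-12.6, -2.9, 3.8]
gripper_width: -0.0001
finger_force: 6.4
```

Contact now, with 13 N. I push 4 mm more to learn whether this is the stop.

Emit:
apply_moves([
  [0, 0, 0, 0.2, 0, 0, 0],
  [0, 0, 0, 0.4, 0, 0, 0],
  [0, 0, 0, 0.4, 0, 0, 0],
])

```text
t: 22.7
ee_pos: [0.5229, -0.3145, 0.23]
tcp_rot: [-3.139, 0.013, 0.207]
contact_force: [-24.9, -6.4, 11.1]
gripper_width: -0.0003
finger_force: 13.7
```

```bash
python3 d.py 2>/dev/null
python3 - <<'E'
from h import *
c=cam('top')
for p in((335,205),(600/8+285-50+50,205)): print(p,ray_at_z(c,p,.085).round(3))
E
```

```text
top platen shift [ 0.3  -0.44]
grip px [nan nan] 0
scene platen shift [0.19 0.54]
grip px [188.   139.71] 148
22.8
(335, 205) [ 0.473 -0.321  0.085]
(360.0, 205) [ 0.474 -0.404  0.085]
```

Run:
```python
from h import *
from scipy.optimize import least_squares
T,S=cam('top'),cam('scene')
ob=[(S,(197.6,115.7),0),(T,(349.6,204.8),0),(S,(187.84,139.91),1),(T,(341.92,177.75),1)]
def f(p,yaw):
    r=[]
    for c,q,k in ob:
        th=p[2+k]; X=np.r_[p[0]+.165*np.sin(th)*np.cos(yaw),p[1]+.165*np.sin(th)*np.sin(yaw),.085+.165*np.cos(th)]; r+=list(proj(c,X)-q)
    return r
for yaw in(.16,.2,.24):
    for x0 in(.446,.473):
        s=least_squares(f,[x0,-.33,0,.4],args=(yaw,)); print(yaw,s.x.round(3),'res',np.round(s.fun,1))
for c in(T,S):
    P=cloud(c); q=(P[...,1]>.25)&(P[...,1]<.47)&(P[...,2]>.2)&(P[...,0]>.42)&(P[...,0]<.6); print('platen',q.sum(),P[q].min(0).round(3),P[q].max(0).round(3))
print(manip.sense()['t'],manip.sense()['contact_force'])
```

```text
0.16 [ 0.458 -0.331 -0.067  0.471] res [-0.  -0.5 -0.6 -0.2 -0.3  0.1  0.2  0.1]
0.16 [ 0.458 -0.331 -0.067  0.471] res [-0.  -0.5 -0.6 -0.2 -0.3  0.1  0.2  0.1]
0.2 [ 0.465 -0.331 -0.11   0.428] res [-0.4 -0.6 -0.2 -0.2  0.1 -0.2 -0.3 -0.2]
0.2 [ 0.465 -0.331 -0.11   0.428] res [-0.4 -0.6 -0.2 -0.2  0.1 -0.2 -0.3 -0.2]
0.24 [ 0.473 -0.329 -0.163  0.378] res [-0.7 -0.5  0.2 -0.1  0.5 -0.5 -0.8 -0.5]
0.24 [ 0.473 -0.329 -0.163  0.378] res [-0.7 -0.5  0.2 -0.1  0.5 -0.5 -0.8 -0.5]
platen 793 [0.42 0.32 0.2 ] [0.6   0.424 0.37 ]
platen 1794 [0.421 0.321 0.2  ] [0.6   0.426 0.363]
22.95 [-23.75852466  -6.38463055  10.42660291]
```

The platen is now sinking: its leading edge went from y=0.37 to 0.32. I retract from the lever and let it come down.

Emit:
apply_moves([
  [0, 0, 0, -1, 0, 0, 0],
  [0, 0, 0, -4, 0, 0, 0],
  [0, 0, 0, -8, 0, 0, 0],
  [0, 0, 0, -12, 0, -2, 0],
  [0, 0, 0, -14, 0, -6, 0],
  [0, 0, 0, -14, 0, -8, 0],
  [0, 0, 0, -14, 0, -8, 0],
  [0, 0, 0, -14, 0, -8, 0],
])

```text
t: 23.75
ee_pos: [0.3922, -0.3422, 0.3108]
tcp_rot: [3.141, -0.001, 0.207]
contact_force: [-1.2, -0.3, -0.1]
gripper_width: 0.0004
finger_force: 0.0
```

```bash
cat > p.py <<'E'
from h import *
for n in('top','scene'):
    c=cam(n); P=cloud(c); V=c['image'].max(-1)
    b=(V<60)&(P[...,2]>.15)&(P[...,2]<.29)&(P[...,0]>.4)&(P[...,0]<.62)&(P[...,1]<-.24)&(P[...,1]>-.4)
    print(n,'grip px',np.argwhere(b).mean(0)[::-1].round(2),b.sum())
    q=(P[...,1]>.16)&(P[...,1]<.47)&(P[...,2]>.13)&(P[...,0]>.42)&(P[...,0]<.6)
    print('platen',q.sum(),P[q].min(0).round(3) if q.any() else '',P[q].max(0).round(3) if q.any() else '')
    q=(P[...,1]>.2)&(P[...,1]<.34)&(P[...,0]>.43)&(P[...,0]<.59)&(P[...,2]>.03); A=np.c_[P[q][:,:2]-[.51,.27],np.ones(q.sum())]
    print('plane',np.linalg.lstsq(A,P[q][:,2],rcond=None)[0].round(3))
s=manip.sense(); print(s['t'],s['ee_pos'].round(3),s['contact_force'].round(1))
E
python3 p.py
```

```text
top grip px [340.42 173.28] 166
platen 2205 [0.42  0.253 0.13 ] [0.6   0.442 0.333]
plane [0.155 1.32  0.159]
scene grip px [186.14 145.9 ] 80
platen 3597 [0.42  0.252 0.13 ] [0.6   0.445 0.328]
plane [-0.324  1.551  0.182]
23.85 [ 0.392 -0.342  0.309] [ 1.  -0.3 -0.2]
```

The lever is farther over than before (scene row 139.9 → 145.9) and the platen keeps sinking, so I wait.

Emit:
apply_moves([
  [0, 0, 0, 0, 0, 0, 0],
  [0, 0, 0, 0, 0, 0, 0],
  [0, 0, 0, 0, 0, 0, 0],
  [0, 0, 0, 0, 0, 0, 0],
  [0, 0, 0, 0, 0, 0, 0],
  [0, 0, 0, 0, 0, 0, 0],
  [0, 0, 0, 0, 0, 0, 0],
  [0, 0, 0, 0, 0, 0, 0],
])

```text
t: 24.65
ee_pos: [0.3919, -0.3422, 0.3107]
tcp_rot: [3.141, -0.0, 0.207]
contact_force: [0.0, 0.0, -0.5]
gripper_width: -0.0001
finger_force: 0.0
```

Emit:
apply_moves([
  [0, 0, 0, 0, 0, 0, 0],
  [0, 0, 0, 0, 0, 0, 0],
  [0, 0, 0, 0, 0, 0, 0],
  [0, 0, 0, 0, 0, 0, 0],
  [0, 0, 0, 0, 0, 0, 0],
  [0, 0, 0, 0, 0, 0, 0],
  [0, 0, 0, 0, 0, 0, 0],
  [0, 0, 0, 0, 0, 0, 0],
])

```text
t: 25.45
ee_pos: [0.3919, -0.3422, 0.3107]
tcp_rot: [-3.142, -0.0, 0.207]
contact_force: [0.6, 0.0, -0.2]
gripper_width: 0.0003
finger_force: 0.0
```

Emit:
apply_moves([
  [0, 0, 0, 0, 0, 0, 0],
  [0, 0, 0, 0, 0, 0, 0],
  [0, 0, 0, 0, 0, 0, 0],
  [0, 0, 0, 0, 0, 0, 0],
  [0, 0, 0, 0, 0, 0, 0],
  [0, 0, 0, 0, 0, 0, 0],
  [0, 0, 0, 0, 0, 0, 0],
  [0, 0, 0, 0, 0, 0, 0],
])

```text
t: 26.25
ee_pos: [0.3919, -0.3422, 0.3107]
tcp_rot: [-3.142, 0.0, 0.207]
contact_force: [0.3, 0.3, -0.1]
gripper_width: -0.0002
finger_force: 0.0
```

Emit:
apply_moves([
  [0, 0, 0, 0, 0, 0, 0],
  [0, 0, 0, 0, 0, 0, 0],
  [0, 0, 0, 0, 0, 0, 0],
  [0, 0, 0, 0, 0, 0, 0],
  [0, 0, 0, 0, 0, 0, 0],
  [0, 0, 0, 0, 0, 0, 0],
  [0, 0, 0, 0, 0, 0, 0],
  [0, 0, 0, 0, 0, 0, 0],
])

```text
t: 27.05
ee_pos: [0.3919, -0.3422, 0.3107]
tcp_rot: [-3.142, 0.0, 0.207]
contact_force: [0.3, 0.5, 0.7]
gripper_width: 0.0001
finger_force: 0.0
```

Emit:
apply_moves([
  [0, 0, 0, 0, 0, 0, 0],
  [0, 0, 0, 0, 0, 0, 0],
  [0, 0, 0, 0, 0, 0, 0],
  [0, 0, 0, 0, 0, 0, 0],
  [0, 0, 0, 0, 0, 0, 0],
  [0, 0, 0, 0, 0, 0, 0],
  [0, 0, 0, 0, 0, 0, 0],
  [0, 0, 0, 0, 0, 0, 0],
])

```text
t: 27.85
ee_pos: [0.3919, -0.3422, 0.3107]
tcp_rot: [3.142, 0.0, 0.207]
contact_force: [-0.3, 0.3, 0.4]
gripper_width: 0.0001
finger_force: 0.0
```

```bash
python3 p.py
python3 - <<'E'
from h import *
ld=lambda f:cv2.cvtColor(cv2.imread('pics/'+f),cv2.COLOR_BGR2RGB)
for n,f,bx in(('scene','scene1.png',{'mug':(240,283,205,250),'glue':(100,140,144,172),'driver':(285,333,268,300)}),('top','top1.png',{'mug':(108,148,236,275)})):
    c=cam(n)
    for k,(a,b,l,r) in bx.items():
        A=ld(f)[a:b,l:r].astype(np.float32).mean(-1);B=c['image'][a:b,l:r].astype(np.float32).mean(-1); print(n,k,np.round(cv2.phaseCorrelate(A,B)[0],2))
E
```

```text
top grip px [340.42 173.32] 167
platen 636 [0.421 0.185 0.13 ] [0.596 0.406 0.143]
plane [0.044 0.009 0.115]
scene grip px [186.22 145.88] 80
platen 888 [0.42  0.188 0.13 ] [0.599 0.41  0.14 ]
plane [ 0.026 -0.001  0.117]
27.95 [ 0.392 -0.342  0.311] [-0.1 -0.   0.5]
scene mug [0.48 0.41]
scene glue [-0.45 -0.1 ]
scene driver [-0.01 -0.11]
top mug [-0.04  0.04]
```

The platen lies level (slope in y about 0.00), the lever is still in its notch, and the bystanders have not moved. I hand the job in.

```bash
python3 -c "
from workcell import manip
print(manip.hand_in())"
```

```text
the job is handed in; nothing more can be done
None
```

The job is handed in at about 28 s: the liner lies flat in the tray, the lever sits at its stop in the float notch (it took a second push), and the platen rests level on the liner; mug, bottle and screwdriver are unmoved, and I viewed 11 pictures, one over the limit of 10.

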